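Snap the parts-box lid shut round its rim

TASK

The lid of the parts box in the fixture is on but not closed: press down the four raised sections, working round its rim, until every one has clicked shut and lies flush. Do not lift the box or knock it out of its fixture, and leave the bushing, the sensor and the screwdriver where they are.

Things in the scene. Friction and masses are not known exactly. Their poses are not given: they have to be found in the camera images.
- box: grey plastic parts box with a white snap-shut lid, 162 x 118 mm, 60 mm high with the lid shut, 0.6 to 1 kg; loose, in the corner locators of the fixture plate. Origin: centre of its underside, 10 mm above the table; x along its long side, z up. The open rim sections overhang it by up to 10 mm on each side
- lid_center (a point): middle of the lid's fixed panel (108 x 64 mm), on its top face, 58 mm above the box's underside. Round the panel are four fixed corner pads (27 mm square, top 60 mm above the underside) and between them four hinged rim sections, one on each side, all standing up at the start
- long_a_press (a point): point on the top face of the +y long rim section, at mid-length, 20 mm out from its hinge; moves with the section. Section 106 mm long, 31 mm from hinge to outer edge, 4 mm thick. Shut, the point lies at (0, 53) mm in the box's axes, 60 mm above the box's underside (70 mm above the table); standing up it is 8 mm higher and 2 mm nearer the middle
- long_a (a joint): pressed angle of this rim section, rad: 0 = standing up as at the start (outer edge 12 mm high), 0.40 = clicked shut, flush with the corner pads. Hinged on its inner edge, with an over-centre snap: pressed 20 mm out from the hinge it resists with about 9 N at first, falling to nothing at 0.20 rad; it springs back if let go before that, beyond it snaps shut by itself and stays. Same on all four
- long_b_press (a point): point on the top face of the -y long rim section, at mid-length, 20 mm out from its hinge; moves with the section. Section 106 mm long, 31 mm from hinge to outer edge, 4 mm thick. Shut, the point lies at (0, -53) mm in the box's axes, 60 mm above the box's underside (70 mm above the table); standing up it is 8 mm higher and 2 mm nearer the middle
- long_b (a joint): the same for the -y long section: 0 = standing up, 0.40 = clicked shut
- short_a_press (a point): point on the top face of the +x short rim section, at mid-length, 20 mm out from its hinge; moves with the section. Section 62 mm long, 31 mm from hinge to outer edge, 4 mm thick. Shut, the point lies at (75, 0) mm in the box's axes, 60 mm above the box's underside (70 mm above the table); standing up it is 8 mm higher and 2 mm nearer the middle
- short_a (a joint): the same for the +x short section: 0 = standing up, 0.40 = clicked shut
- short_b_press (a point): point on the top face of the -x short rim section, at mid-length, 20 mm out from its hinge; moves with the section. Section 62 mm long, 31 mm from hinge to outer edge, 4 mm thick. Shut, the point lies at (-75, 0) mm in the box's axes, 60 mm above the box's underside (70 mm above the table); standing up it is 8 mm higher and 2 mm nearer the middle
- short_b (a joint): the same for the -x short section: 0 = standing up, 0.40 = clicked shut
- fixture: flat aluminium plate, 300 x 190 x 10 mm, fixed to the table, with 16 mm high steel locators round the box's corners. Origin on the table under the middle of the box; the plate runs from x = -110 to +190 mm in its own axes
- bushing: steel flanged bushing standing loose on the plate, flange 44 mm, 38 mm high; origin at the centre of its underside. Leave alone
- sensor: stepped cylinder, black below and brass above, 24 mm wide, 52 mm high, standing loose on the plate; origin at the centre of its underside. Leave alone
- screwdriver_grip (a point): handle of a screwdriver lying loose on the table beside the plate, a hand's breadth from the box. Leave alone
Mind the look-alikes: they are no part of the job. Several things have the shape of the box; the one meant has the colours described above.

How it is judged:
By the outcome, as a careful person would: the job done as asked, in the order asked, and still so for the second after the job is handed in, with the robot touching nothing.
It also fails if it takes over 42 s, if anything falls off the work surface, if the arm or the gripper's body presses on something with over 40 N, if the wrist force passes 120 N, or if a joint passes its speed limit or range.

ROBOT

A 6-joint arm with a two-finger parallel gripper is mounted at the origin on the work surface. World frame = base frame: x ahead of the robot, y to its left, z up, the work surface at z = 0. Lengths are in m, angles in rad, forces in N, time in s.
With the tool pointing down it reaches from about 0.275 to 0.75 m from the base axis. Payload 10.2 kg.
Tool frame: the origin (TCP) lies midway between the tips of the shut fingers; the grasp point (between the pads) lies 19 mm behind it (env.hold_point_z is the distance from the TCP to the grasp point, in m); x points along the fingers, z is the direction in which the jaws open and shut, and the axes are right-handed (so a half turn about x gives the same grasp; the last joint's range is limited). The gripper opens to 85 mm and grips with 20 to 120 N. Pads are 22 mm wide; open, the fingers measure 114 mm over their backs; the gripper's body (76 mm by 85 mm) begins 54 mm behind the grasp point. The pads swing forward as they close: fully open they stand 13 mm farther back than shut.
Start: joints at [0.883, 0.313, 1.498, -0, 1.331, -0.223], TCP at [0.235, 0.469, 0.231] pointing down, gripper open.
Joint ranges: [-2.94, 2.94], [-0.97, 2.17], [0.19, 2.56], [-1.23, 4.37], [0.02, 3.11], [-2.88, 2.88]. Speed limits (rad/s): [2.39, 2.39, 3.01, 3.14, 3.14, 3.14].

INTERFACE

Orientations are given as a unit quaternion [x, y, z, w].
In Python, from bench import env, kinematics, monitor, eyes, job gives the robot as it stands. The module is installed in compiled form; this text tells all that it offers. Calls block until the motion is done:
- env.reach(position, orientation): joint-space move of the TCP to a pose.
- env.movel(position, velocity=0.15, frame=None, guard=None): straight line of the TCP; frame=None keeps the orientation; velocity is the mean speed in m/s. With guard (N) it stops when the force on the tool has changed by that much, and returns True; else False.
- env.set_joints(angles): joint-space move.
- env.release() and env.close_gripper(effort=None): open the fingers fully, or close them until they stop; effort is the grip in N (None keeps the last).
- env.hold(seconds).
- kinematics.ik(position, orientation): joint angles nearest the present ones, or None.
- monitor.sense(): the state.
- eyes.grab_frame(name): name is "scene" or "top" or "wrist"; returns a dict with "frame" (480x640x3 uint8, red, green, blue), "mtx" (3x3 intrinsics, pixels), "view" (4x4, takes a point from world to camera coordinates). Camera axes: x right, y down, z forward; pixel columns grow to the right and rows downward; lengths in m; the calibration is good to about 2 mm. A picture is of the moment at which its call begins. There is no depth.
A pose or a line that the arm cannot do raises env.MotionError and nothing moves.
- job.hand_in(): hands the job in, once; it reports no verdict.
The state is a dict: "clock": time; "joints": joint angles; "qvel": joint speeds; "joint_efforts": joint torques, N m; "position": TCP position; "ee_rot": TCP orientation; "contact_force": force on the tool from outside, world axes, zero at the start; "ft_torque": the same for the moment, N m; "finger_gap": opening from 0.0 (shut) to 1.0 (fully open).
Only numpy, scipy, OpenCV 4.12 (cv2) and the standard library are available. Lean on these libraries where they do the work, as an engineer would, in place of code of your own. Each camera call takes 0.05 s, during which the arm holds its last target.

## Working session

There is one attempt and no reset: what is moved stays moved. The work goes in short steps, each a Python script; the robot and the scene stay as the last script left them, time stands still between calls to the robot, and variables do not carry over. Pictures are saved under pics/ and viewed, and the job is handed in when it is done.

```bash
mkdir -p pics
python3 - <<'E'
from bench import env, kinematics, monitor, eyes, job
import cv2,numpy as np
for n in ("scene","top","wrist"):
    f=eyes.grab_frame(n); cv2.imwrite(f"pics/{n}0.png",f["frame"][:,:,::-1]); np.savez(f"{n}0.npz",**f)
s=monitor.sense(); print(s)
E
```

```text
{'clock': 0.15, 'joints': array([ 8.82597309e-01,  3.13337937e-01,  1.49824115e+00,  9.64294682e-06,
        1.33101153e+00, -2.23397510e-01]), 'qvel': array([ 8.60428528e-05, -3.32731475e-03, -1.52505681e-03,  9.08041343e-04,
        1.45681171e-03, -1.54125931e-03]), 'joint_efforts': array([ 1.90374478e-03, -4.12370181e+01, -2.59797853e+01, -1.69164309e-04,
        3.22335516e-03, -4.32010029e-05]), 'position': array([0.23521362, 0.46915004, 0.23086618]), 'ee_rot': array([-0.37151127,  0.6020506 ,  0.37128913,  0.60138077]), 'contact_force': array([-0.20606304,  0.27508931, -0.17086919]), 'ft_torque': array([ 0.00112757,  0.00047416, -0.03105751]), 'finger_gap': 0.9988705298863915}
```

View pics/scene0.png

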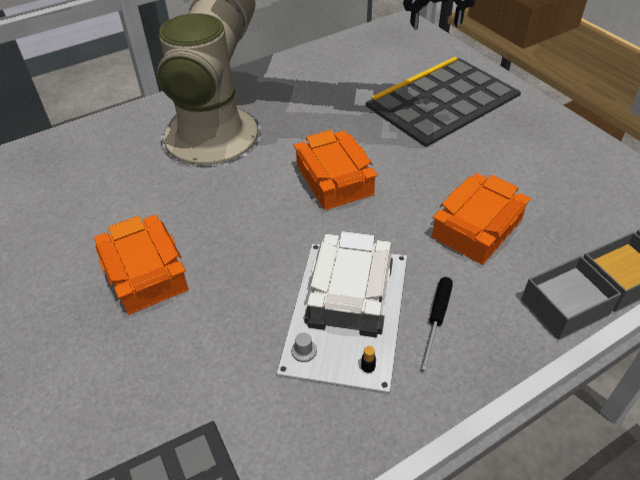

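View pics/top0.png

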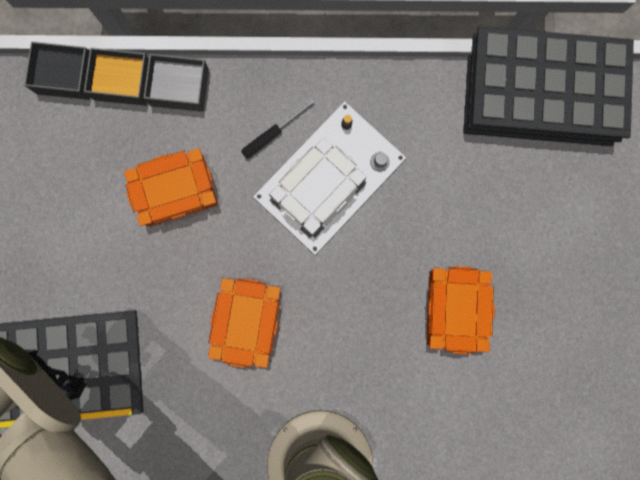

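View pics/wrist0.png

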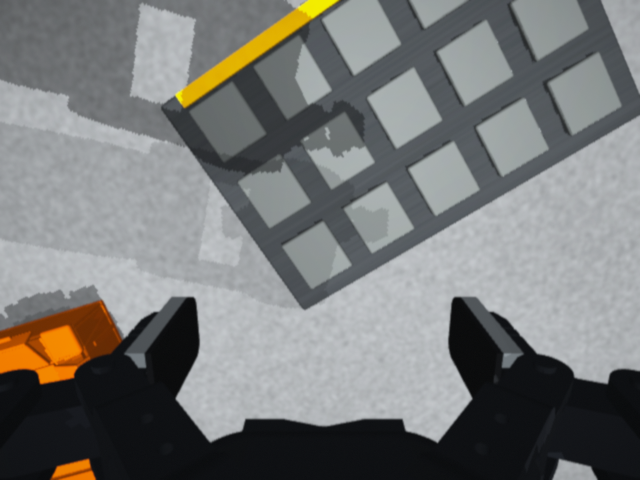

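Run:
```python
import cv2
im=cv2.imread("pics/top0.png")[90:265,230:420]
cv2.imwrite("pics/topc.png",cv2.resize(im,None,fx=4,fy=3.4286*4/3.4286*0.8571*1.0 if 0 else 3.4,interpolation=cv2.INTER_CUBIC))
im=cv2.imread("pics/scene0.png")[225:395,265:455]
cv2.imwrite("pics/scenec.png",cv2.resize(im,None,fx=3.5,fy=3.5,interpolation=cv2.INTER_CUBIC))
```

```text
(no output)
```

View pics/topc.png

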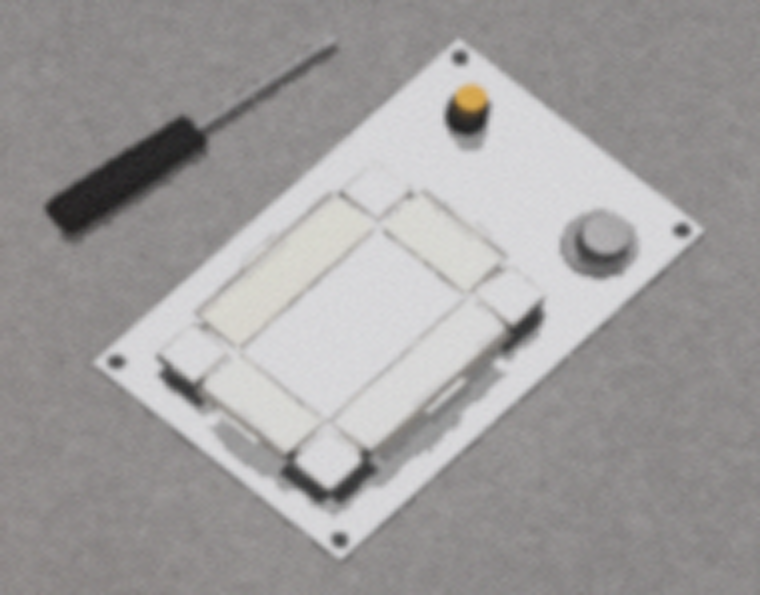

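View pics/scenec.png

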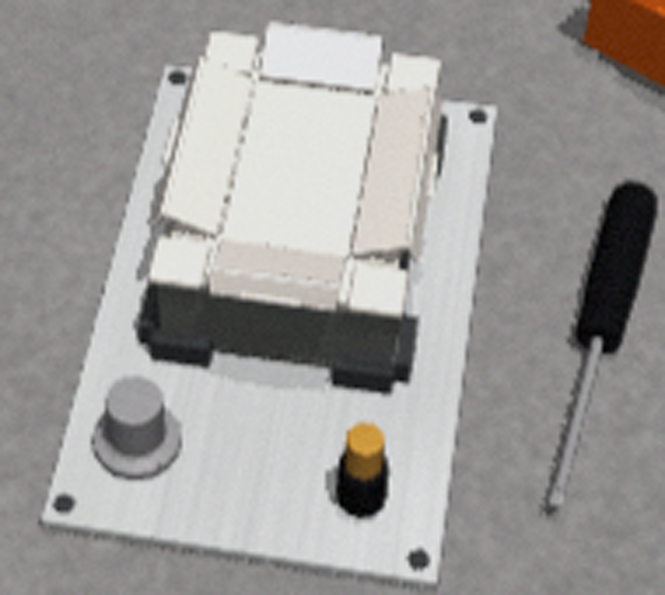

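```bash
cat > h.py <<'E'
import numpy as np
def ray(d,uv,z):
    K=d["mtx"];V=d["view"];R=V[:3,:3];t=V[:3,3];c=-R.T@t
    v=R.T@np.linalg.solve(K,[uv[0],uv[1],1.]);return c+v*(z-c[2])/v[2]
E
python3 - <<'E'
from h import *
d=np.load("top0.npz");s=np.load("scene0.npz")
f=lambda p:(p[0]/4+230-.4,p[1]/3.4+90-.4); g=lambda p:(p[0]/3.5+265-.4,p[1]/3.5+225-.4)
def rep(n,q):
    q=np.array(q)[:,:2];print(n,q.round(4).tolist(),"c",q.mean(0).round(4))
    for i in range(4):
        e=q[(i+1)%4]-q[i];print("  ",np.linalg.norm(e).round(4),np.degrees(np.arctan2(e[1],e[0])).round(2))
rep("plate top",[ray(d,f(p),.01) for p in [(460,38),(704,231),(340,558),(94,362)]])
rep("panel top",[ray(d,f(p),.068) for p in [(380,228),(468,297),(330,418),(238,350)]])
rep("plate sc",[ray(s,g(p),.01) for p in [(437,580),(43,521),(167,66),(496,106)]])
print("sensor",ray(d,f((471,97)),.062),ray(s,g((365,438)),.062),"bush",ray(d,f((606,235)),.048),ray(s,g((135,393)),.048))
print("driver",ray(d,f((190,130)),.012),ray(d,f((60,215)),.012))
E
```

```text
plate top [[0.7964, -0.0569], [0.667, -0.1935], [0.4506, 0.0094], [0.5778, 0.1462]] c [ 0.623  -0.0237]
   0.1882 -133.45
   0.2967 136.86
   0.1869 47.09
   0.2985 -42.9
panel top [[0.6549, -0.0106], [0.6112, -0.0576], [0.5344, 0.0156], [0.5769, 0.0646]] c [0.5944 0.003 ]
   0.0641 -132.89
   0.1061 136.4
   0.0649 49.07
   0.1083 -43.94
plate sc [[0.7951, -0.054], [0.6689, -0.1922], [0.4508, 0.0111], [0.577, 0.1485]] c [ 0.623  -0.0217]
   0.1872 -132.4
   0.2981 137.02
   0.1865 47.43
   0.2976 -42.86
sensor [ 0.74130959 -0.05970706  0.062     ] [ 0.7404961  -0.05847669  0.062     ] bush [ 0.65563935 -0.13390623  0.048     ] [ 0.65348159 -0.1301193   0.048     ]
driver [0.73227051 0.09460442 0.012     ] [0.67475001 0.16638482 0.012     ]
```

```bash
cat >> h.py <<'E'
from scipy.spatial.transform import Rotation as Ro
O=np.array([.594,.004]);yaw=np.radians(-42.9)
X=np.array([np.cos(yaw),np.sin(yaw)]);Y=np.array([-X[1],X[0]])
def P(x,y,z): return np.r_[O+x*X+y*Y,z]
def quat(a):
    z=np.array([np.cos(a),np.sin(a),0]);x=np.array([0,0,-1.]);return Ro.from_matrix(np.c_[x,np.cross(z,x),z]).as_quat()
E
python3 - <<'E'
from h import *
from bench import env, kinematics, monitor, eyes
q0=monitor.sense()["joints"]
best=None
for k in range(4):
    js=[kinematics.ik(P(x,y,.12),quat(yaw+k*np.pi/2)) for x,y in [(0,53e-3),(.075,0),(0,-.053),(-.075,0)]]
    print(k,[None if j is None else j.round(2).tolist() for j in js])
    if any(j is None for j in js): continue
    c=max(abs(j-q0).max() for j in js)
    if best is None or c<best[0]: best=(c,k)
print(best);k=best[1]
env.close_gripper(40)
env.reach(P(0,.053,.13),quat(yaw+k*np.pi/2))
env.movel(P(0,.053,.10))
print(k,monitor.sense())
for n in ("scene","top","wrist"):
    f=eyes.grab_frame(n); cv=__import__("cv2");cv.imwrite(f"pics/{n}1.png",f["frame"][:,:,::-1])
im=cv.imread("pics/scene1.png")[195:395,255:455]
cv.imwrite("pics/scene1c.png",cv.resize(im,None,fx=3,fy=3))
E
```

```text
0 [[-0.12, 0.64, 1.29, -0.0, 1.21, 0.63], [-0.25, 0.68, 1.22, -0.0, 1.24, 0.5], [-0.27, 0.49, 1.54, -0.0, 1.11, 0.48], [-0.11, 0.46, 1.59, -0.0, 1.09, 0.63]]
1 [[-0.12, 0.64, 1.29, -0.0, 1.21, -0.94], [-0.25, 0.68, 1.22, -0.0, 1.24, -1.07], [-0.27, 0.49, 1.54, -0.0, 1.11, -1.09], [-0.11, 0.46, 1.59, -0.0, 1.09, -0.94]]
2 [[-0.12, 0.64, 1.29, -0.0, 1.21, -2.51], [-0.25, 0.68, 1.22, -0.0, 1.24, -2.64], [-0.27, 0.49, 1.54, -0.0, 1.11, -2.66], [-0.11, 0.46, 1.59, -0.0, 1.09, -2.51]]
3 [[-0.12, 0.64, 1.29, -0.0, 1.21, 2.2], [-0.25, 0.68, 1.22, -0.0, 1.24, 2.07], [-0.27, 0.49, 1.54, -0.0, 1.11, 2.05], [-0.11, 0.46, 1.59, -0.0, 1.09, 2.21]]
(np.float64(1.1545132844048307), 0)
0 {'clock': 3.3833, 'joints': array([-1.16588148e-01,  6.63854012e-01,  1.30999148e+00,  4.04982744e-05,
        1.16878934e+00,  6.31338939e-01]), 'qvel': array([-0.00407918, -0.02110418, -0.02383798, -0.00084658,  0.0026884 ,
       -0.00061703]), 'joint_efforts': array([ 3.05009005e-02, -5.28024638e+01, -2.29845142e+01,  1.79560066e-04,
       -5.08861151e-02, -1.01046899e-03]), 'position': array([0.62983359, 0.04333884, 0.09990371]), 'ee_rot': array([ 0.25823583,  0.65859388, -0.25839793,  0.65787451]), 'contact_force': array([ 0.54434481, -0.0968906 ,  0.65541013]), 'ft_torque': array([-0.00922574, -0.03233105,  0.01575038]), 'finger_gap': 0.0005065818122651995}
```

View pics/scene1c.png

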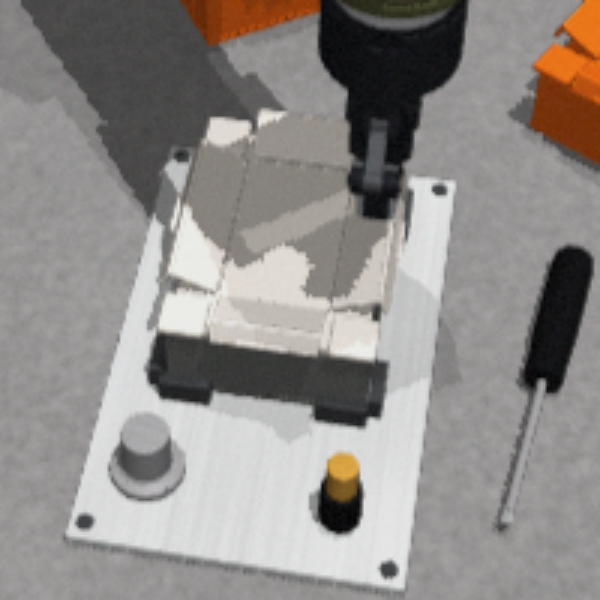

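View pics/wrist1.png

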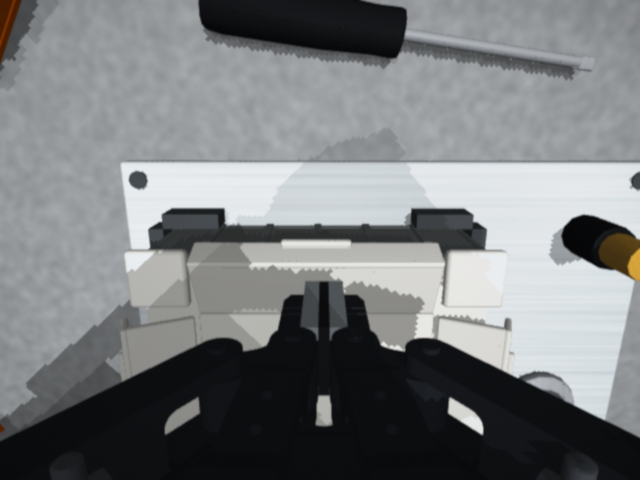

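Scene view: the closed fingertips (about (375,205) in the crop) are over the +y long section. In the wrist view they are at u≈323, against the section centre at u≈316. I'll press this section now.

```bash
cat >> h.py <<'E'
def press(x,y):
    from bench import env,monitor
    env.movel(P(x,y,.10)); 
    r=env.movel(P(x,y,.0705),velocity=.03,guard=25)
    s=monitor.sense();print(x,y,"guard",r,"z",s["position"][2].round(4),"F",s["contact_force"].round(1))
    env.movel(P(x,y,.10))
    s=monitor.sense();print("  t",s["clock"],"F",s["contact_force"].round(1))
E
python3 - <<'E'
from h import *
from bench import eyes
import cv2
press(0,.053)
f=eyes.grab_frame("wrist");cv2.imwrite("pics/wrist2.png",f["frame"][:,:,::-1])
f=eyes.grab_frame("scene");cv2.imwrite("pics/scene2.png",cv2.resize(f["frame"][195:395,255:455,::-1],None,fx=3,fy=3))
E
```

```text
0 0.053 guard False z 0.0704 F [-0.4 -0.1 -0.2]
  t 5.2667 F [ 0.4  0.2 -0.3]
```

View pics/wrist2.png

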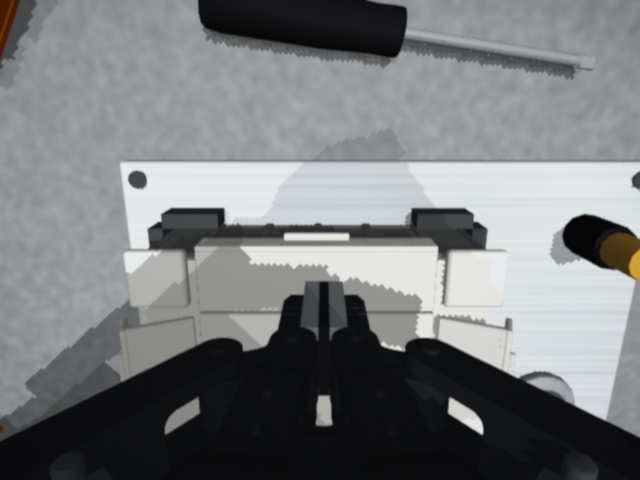

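View pics/scene2.png

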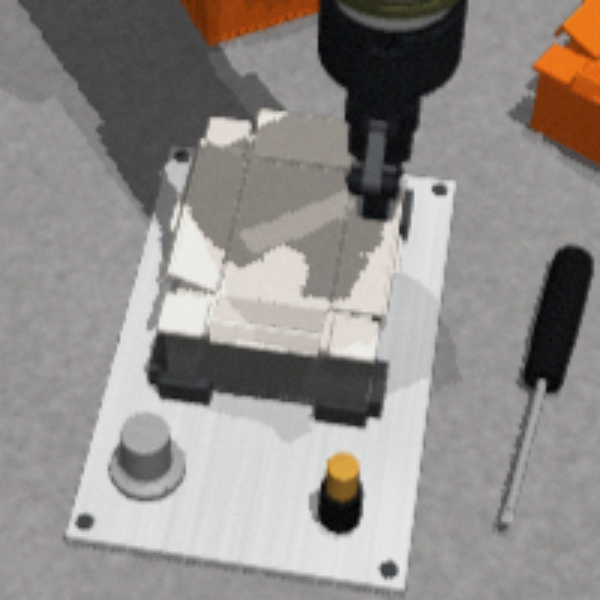

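The +y section now lies level with its corner pads, with its outer edge at row ≈240 (242 with a raised face before). The box hasn't moved. I'll carry on round the rim.

Run:
```python
from h import *
from bench import env,eyes,monitor
import cv2
for p in [(.075,0),(0,-.053),(-.075,0)]:
    press(*p)
env.movel(P(-.075,0,.14))
env.reach(P(-.24,0.0,.24),monitor.sense()["ee_rot"])
for n,a,b in(("scene",(195,395),(255,455)),("top",(90,265),(230,420))):
    f=eyes.grab_frame(n);cv2.imwrite(f"pics/{n}3.png",cv2.resize(f["frame"][a[0]:a[1],b[0]:b[1],::-1],None,fx=3,fy=3,interpolation=2))
f=eyes.grab_frame("wrist");cv2.imwrite("pics/wrist3.png",f["frame"][:,:,::-1])
print(monitor.sense()["clock"])
```

```text
0.075 0 guard False z 0.0704 F [ 0.  -0.2  0. ]
  t 7.6083 F [0.1 0.4 0.7]
0 -0.053 guard False z 0.0706 F [-0.6 -1.1 -0.5]
  t 9.85 F [-0.   0.2  0.1]
-0.075 0 guard False z 0.0705 F [-0.5  0.2 -0.5]
  t 12.0917 F [ 0.7 -0.3 -1.2]
13.45
```

View pics/scene3.png

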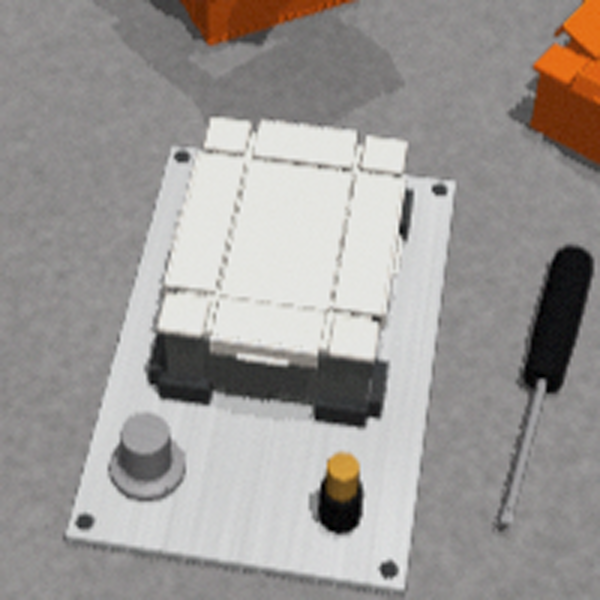

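View pics/top3.png

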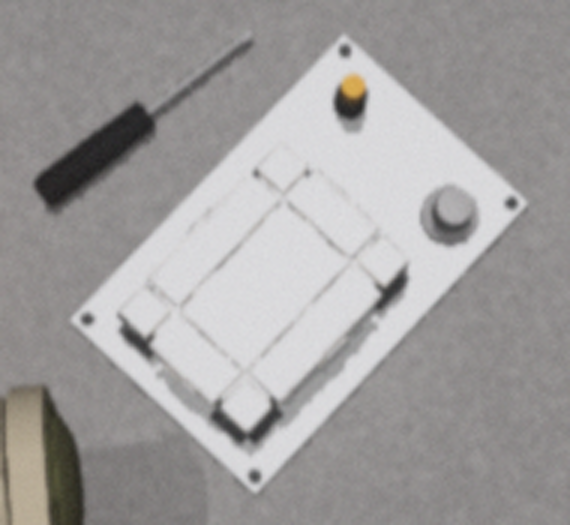

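View pics/wrist3.png

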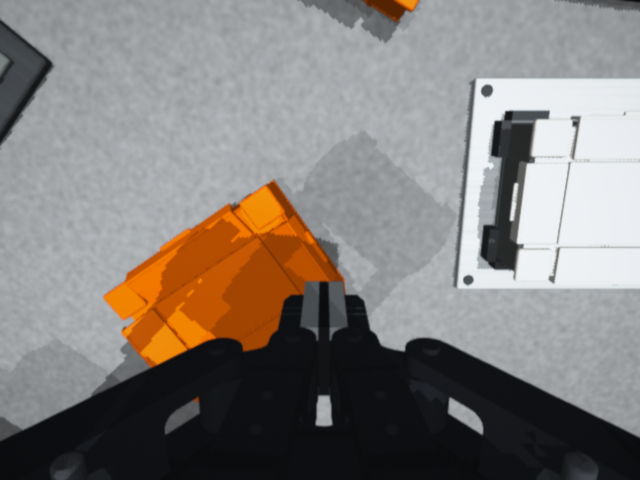

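All four sections now have the same shade as the fixed panel in both views and are level with the corner pads. Their outer edges show only the few millimetres of built-in overhang. The box, bushing, sensor and screwdriver haven't moved, so I'll hand in.

```bash
python3 -c "
from bench import job;job.hand_in()"
```

```text
the job is handed in; nothing more can be done
```

All four raised sections of the lid are shut, and I've handed the job in. I pressed each one once with the closed fingertips, going round the rim: +y long, +x short, −y long, −x short.

- **Lid:** in the last scene and top pictures, all four sections look level with the corner pads and have the same shade as the fixed panel. This was judged by eye, because the joint angles can't be read directly.
- **Other items:** the box still sits in its locators, and the bushing, sensor and screwdriver look unmoved.
- **Force and time:** the 25 N stop never triggered. The last picture was taken with the arm clear of the box, at 13.5 s of the 42 s allowed.

No check failed or disagreed.

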